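Close the measuring bench on a goblet: cam low, then slide home

TASK

On the measuring bench, push the black cam handle round until it points straight forward along the bench, parallel to the slide, so that the cam's low side faces the follower slide; leave the slide back until then. Then push the slide forward by its rear plate until it is fully home against its stop, with its padded jaw close to the goblet's foot. Leave the handle in line, do not disturb the goblet, jar, loupe or pen, and finish clear of everything.

Things in the scene. Friction and masses are not known exactly. Their poses are not given: they have to be found in the camera images.
- bench: Fixed aluminium bench plate, 330 x 200 mm, 12 mm high. Origin: table top, on the slide's centre line, beside the cam pivot. x points forward along the slide (the way it is pushed, roughly away from the robot), y left, z up. The plate spans x -115 to 215, y -60 to 140 mm; slide rails reach 26 mm above the table. The goblet stands at x 162, y 0 before a low back stop.
- cam_pivot (a point): Vertical axis of the cam, at 0, 85, 30 mm in the bench frame. The steel cam is an off-centre disc, radius 38 mm, 14 to 30 mm above the table; its high side (56 mm from the pivot) lies under the handle, its low side (20 mm) opposite. The slide's follower lug stands just behind it (robot side). Off the low point, the cam stops the lug and the slide cannot get home.
- handle (a point): Point on the black cam handle 80 mm from the pivot, 47 mm above the table, mid-thickness. The handle is an upright flat bar on top of the cam, 12 mm thick, reaching from 16 to 106 mm from the pivot and from 30 to 64 mm above the table. Pushing its side here takes about 5 N.
- cam (a joint): Angle of the cam handle, rad: 0 when it points straight forward (bench +x) with the cam's low side to the follower; positive counter-clockwise from above (1.57: points left). Starts at 1.2 to 2.2, so it is pushed clockwise; it can overrun to -0.7. Stiff (0.35 N m friction), no spring, stays where it is left.
- slide (a joint): Travel of the slide forward along bench x, m: 0 fully back, 0.035 fully home at its fixed end stop; starts at 0 to 0.006. Friction about 3 N; stays where it is left.
- push_face (a point): Centre of the rear (robot-side) face of the slide's upright push plate, 40 mm above the table, at x = -99 mm + slide travel, y = 0 in the bench frame; moves with the slide. The plate is 76 mm wide (y), 10 mm thick, from 14 to 60 mm above the table; push it toward bench +x. Above the bench plate the space behind it is free.
- goblet: Loose brass goblet on the bench pad, 105 mm tall, foot 64 mm and bowl 66 mm across; origin at the centre of its underside. Stays where it is; at home the jaw stops about 4 mm short of its foot.
- jar: Bystander: small glass jar, 44 mm across, 58 mm tall, on the table; origin at its underside.
- loupe: Bystander: black loupe, 40 mm across, 44 mm tall, on the table; origin at its underside.
- pen: Bystander: pen, 145 mm long, 9 mm thick, lying along its x axis on paper to the right; origin at its underside.
There are look-alikes about, which are no part of the job. Of the things shaped like the goblet, the brass one is meant.

How it is judged:
On the way, in this order (a step that is already met when the one before it is completed fails the run):
1. the cam is at its low point (handle within 0.3 rad of straight forward) while the slide is still back (less than 12 mm) (value of joint cam between -0.3 and 0.3 rad and value of joint slide below 0.012 m), for 0.2 s.
2. the slide is pushed home (within 2 mm of its stop) (value of joint cam between -0.3 and 0.3 rad and value of joint slide above 0.033 m), for 0.2 s.
At the end, for the whole second after the job is handed in: The cam handle is within 0.3 rad of straight forward, the slide within 2 mm of its home stop (35 mm) and at rest, the goblet upright within 8 mm of where it stood, and the jar, loupe and pen within 15 mm of where they were (all of step 2 and velocity of joint slide below 0.005 m/s and distance of goblet from where it was at the start of the episode below 0.008 m and angle between goblet's own z axis and vertical below 0.1 rad and linear speed of goblet below 0.02 m/s and distance of each of jar, loupe, pen from where it was at the start of the episode below 0.015 m); the robot touches nothing.
It fails at once if the slide is pushed forward past 12 mm while the cam is off its low point (value of joint slide above 0.012 m and (value of joint cam above 0.4 rad or value of joint cam below -0.4 rad)).
It fails at once if the goblet is shifted, lifted or tipped (distance of goblet from where it was at the start of the episode above 0.012 m or angle between goblet's own z axis and vertical above 0.2 rad).
It fails at once if the jar, loupe or pen is knocked, lifted or carried (distance of any of jar, loupe, pen from where it was at the start of the episode above 0.02 m).
It also fails if it takes over 64 s, if anything falls off the work surface, if the arm or the gripper's body presses on something with over 40 N, if the wrist force passes 120 N, or if a joint passes its speed limit or range.

ROBOT

A 6-joint arm with a two-finger parallel gripper is mounted at the origin on the work surface. World frame = base frame: x ahead of the robot, y to its left, z up, the work surface at z = 0. Lengths are in m, angles in rad, forces in N, time in s.
With the tool pointing down it reaches from about 0.325 to 0.775 m from the base axis. Payload 9.3 kg.
Tool frame: the origin (TCP) lies at the very end of the fingers, on their centre line; the grasp point (between the pads) lies 19 mm behind it (arm.grip_depth is the distance from the TCP to the grasp point, in m); z points along the fingers, y is the line along which they close (so a half turn about z gives the same grasp; the last joint's range is limited). The gripper opens to 85 mm and grips with 20 to 120 N. Pads are 22 mm wide; open, the fingers measure 114 mm over their backs; the gripper's body (76 mm by 85 mm) begins 54 mm behind the grasp point. The pads swing forward as they close: fully open they stand 13 mm farther back than shut.
Start: joints at [1.062, 0.259, 0.021, 1.334, 0, 1.418], TCP at [0.192, 0.516, 0.2] pointing down, gripper open.
Joint ranges: [-3.04, 3.04], [-0.91, 1.82], [-1.04, 1.36], [-1.92, 1.95], [-1.52, 1.45], [-3.14, 3.14]. Speed limits (rad/s): [2.22, 2.22, 2.79, 3.14, 3.14, 3.14].

INTERFACE

Orientations are given as a unit quaternion [w, x, y, z].
In Python, from cell import arm gives the robot as it stands.
- The arm moves only by the tool apply_moves, never from a script. Its argument "deltas" is a list of rows, each an object of numbers: "tx", "ty", "tz": the shift along the tool's x, y, z each as a share of 60 cm, from -1 to 1; "ax", "ay", "az": the turn, a rotation vector about the tool's x, y, z each as a share of 180 degrees, from -1 to 1. A call has 1 to 5 rows; each row is the pose to reach, as a shift and turn from the pose commanded when the call began, along the tool's axes at that moment, turning the shorter way round; what a row does not reach only later rows make up. A row lasts 1/10 s, in which the tool goes at most 50 mm and 8.59 degrees, less where a joint would pass 70% of its speed; a pose out of reach is approached as far as the arm can. A call with a number of a shift or a turn outside -1 to 1 is refused whole. A call with a gripper value outside its range is refused whole. "fingers" is the gripper's target within -1 to 1 (fully open at 1, half-way at 0, shut at -1), set as the call begins (left out, the last holds). The fingers move at their own pace and stop on an object; the grip force is fixed at half the most. Time passes only in rows, so rows that repeat a pose let the fingers close. It gives the time, the measured TCP pose, the force, the opening and the grip force at its end, in the units of the state.
- arm.read_state(): the state, without advancing time (a new reading comes with each control period).
- arm.snapshot(name): name is "scene" or "top" or "wrist"; returns a dict with "image" (400x640x3 uint8, red, green, blue), "range_z" (400x640 float32, m along the optical axis (not along the pixel's ray), 0 where there is no reading), "intrinsics" (3x3 intrinsics, pixels), "position" and "attitude" of the camera in the world. Camera axes: x right, y up, looking along -z (the intrinsics and any distortion apply to the point x, -y, -z); pixel columns grow to the right and rows downward; lengths in m; the calibration is good to about 2 mm. A picture is of the moment at which its call begins.
- arm.job_done(): hands the job in; it is judged then, once.
Trained networks look in a picture, given as the dict that the camera call returned (one of the last four; its "shot" number tells which), for a name from the list of things; names that differ only in an ending like _2 or _b are one class to them, and where a whole thing is asked for, a point or a joint stands for the part that bears it (a point fixed in the world has none). Each returns a list of dicts, best first, with "conf" (0 to 1); they miss things now and then, are a little off and sometimes report something else, mostly with a low value. They report only what shows in the picture. A call takes as long as a camera call. They do not tell look-alikes from the thing itself.
- arm.regions_of(name, picture): "pixels" (400x640 bool, what is visible of it) and "rect" ([left, top, width, height] in pixels, round what is visible of it).
The state is a dict: "clock": time; "joints": joint angles; "qd": joint speeds; "effort": joint torques, N m; "eef_pos": TCP position; "orientation": TCP orientation; "wrist_force": force on the tool from outside, world axes, zero at the start; "torque": the same for the moment, N m; "finger_gap": opening from 0.0 (shut) to 1.0 (fully open); "grip_force": force on a finger pad.
Only numpy, scipy, OpenCV 4.12 (cv2) and the standard library are available. Lean on these libraries where they do the work, as an engineer would, in place of code of your own. Each camera call takes 0.05 s, during which the arm holds its last target. There are 200 camera calls.

## Working session

There is one attempt and no reset: what is moved stays moved. The work goes in short steps, Python scripts to look and compute and a tool call to move; the robot and the scene stay as the last step left them, time stands still between calls to the robot, and variables do not carry over. Pictures are saved under pics/ and viewed, at most 10 in all, crops included, and the job is handed in when it is done.

Besides the shell and the picture viewer there is one more tool, called after "Emit:" as name(argument=value, ...), one argument or row to a line, values as JSON. apply_moves: Moves the arm, as the interface text tells. Shift numbers are shares of 60 cm and turn numbers shares of 180 degrees, none past 1 either way. Its arguments: {"type":"object","properties":{"deltas":{"type":"array","items":{"type":"object","properties":{"tx":{"type":"number"},"ty":{"type":"number"},"tz":{"type":"number"},"ax":{"type":"number"},"ay":{"type":"number"},"az":{"type":"number"}}}},"fingers":{"type":"number"}},"required":["deltas"]}

```bash
mkdir -p pics; cat > h.py <<'E'
import numpy as np, cv2
from scipy.spatial.transform import Rotation as R
from cell import arm
def rot(q): return R.from_quat([q[1],q[2],q[3],q[0]]).as_matrix()
def cloud(p):
    K=np.array(p["intrinsics"]);z=p["range_z"];v,u=np.mgrid[0:400,0:640]
    c=np.stack([(u-K[0,2])/K[0,0]*z,-(v-K[1,2])/K[1,1]*z,-z],-1)
    A=np.array(p["attitude"]); A=rot(A) if A.size==4 else A
    w=c@A.T+np.array(p["position"]); w[z==0]=np.nan
    return w
def save(p,n,crop=None,s=1):
    im=p["image"][:,:,::-1]
    if crop: l,t,w,h=crop; im=im[t:t+h,l:l+w]
    cv2.imwrite(f"pics/{n}.png",cv2.resize(im,None,fx=s,fy=s))
E
python3 - <<'E'
from h import *
print(arm.read_state())
for cam in ("scene","top"):
    p=arm.snapshot(cam);save(p,cam+"0");w=cloud(p)
    print(cam,p["position"],p.get("attitude"))
    for n in ["bench","handle","push_face","goblet","jar","loupe","pen"]:
        for r in arm.regions_of(n,p)[:4]:
            q=w[r["pixels"]]; print(n,round(r["conf"],2),r["rect"],np.nanmedian(q,0).round(3),np.nanmin(q,0).round(3),np.nanmax(q,0).round(3))
E
```

```text
{'clock': 0.0, 'joints': array([ 1.06241605e+00,  2.59215602e-01,  2.07124677e-02,  1.33372265e+00,
       -2.97353200e-05,  1.41818697e+00]), 'qd': array([-0.00050737,  0.0013486 , -0.00075365,  0.00010393, -0.00020624,
        0.00137646]), 'effort': array([ 3.35579163e-03, -5.55640090e+01,  3.44530821e+01,  1.36005887e-02,
       -5.57836734e-05, -6.07570041e-05]), 'eef_pos': array([0.19141606, 0.51523795, 0.1998341 ]), 'orientation': array([-2.17873856e-04,  1.76948746e-01,  9.84219808e-01, -6.80872199e-04]), 'wrist_force': array([-0.82025459, -0.33805617, -0.65668373]), 'torque': array([ 0.02224133,  0.00318197, -0.03799093]), 'grip_force': 0.0, 'finger_gap': 1.0024522022849935}
scene [ 1.10164417 -0.90698062  0.75173646] [0.85313856 0.44670939 0.11502545 0.24366875]
bench 0.8 [294.1, 151.1, 119.8, 76.7] [0.622 0.034 0.016] [ 0.455 -0.14  -0.004] [0.82  0.3   0.107]
handle 0.92 [334.1, 156.2, 31.9, 30.3] [0.594 0.124 0.031] [ 0.529  0.081 -0.002] [0.624 0.208 0.065]
handle 0.32 [370.0, 171.2, 30.5, 43.2] [0.752 0.024 0.093] [ 0.64  -0.003 -0.004] [0.783 0.25  0.124]
goblet 0.79 
[... 1546 characters left out ...]
6, 123.5, 29.3, 36.2] [0.751 0.032 0.078] [ 0.716 -0.001  0.016] [0.782 0.077 0.127]
goblet 0.68 [317.2, 91.8, 27.8, 38.7] [ 0.852 -0.119  0.061] [ 0.817 -0.151 -0.003] [ 0.883 -0.088  0.111]
jar 0.7 [203.5, 198.1, 52.7, 29.1] [0.584 0.126 0.031] [ 0.546  0.085 -0.   ] [0.621 0.205 0.069]
jar 0.59 [162.8, 171.0, 24.8, 24.3] [0.662 0.281 0.055] [ 0.643  0.264 -0.005] [0.696 0.315 0.063]
loupe 0.55 [326.0, 163.2, 15.0, 20.0] [ 0.682 -0.115  0.043] [ 0.665 -0.136 -0.003] [ 0.716 -0.097  0.049]
loupe 0.18 [201.9, 195.0, 56.9, 35.6] [0.585 0.128 0.031] [ 0.545  0.085 -0.006] [0.626 0.226 0.069]
pen 0.5 [450.1, 237.1, 26.6, 47.6] [ 0.45  -0.445  0.009] [ 0.386 -0.469  0.003] [ 0.515 -0.423  0.017]
```

```bash
python3 - <<'E'
from h import *
p=arm.snapshot("top");save(p,"topc",(130,70,260,200),3);w=cloud(p)
z=w[...,2]
box=(w[...,0]>.38)&(w[...,0]<.9)&(w[...,1]>-.2)&(w[...,1]<.35)
m=(box&(z>.008)&(z<.070)).astype(np.uint8)
m=cv2.morphologyEx(m,cv2.MORPH_OPEN,np.ones((3,3)))
n,l,s,c=cv2.connectedComponentsWithStats(m)
for i in range(1,n):
    if s[i,4]>150:
        q=w[l==i]; print(s[i],cv2.minAreaRect((q[:,:2]*1000).astype(np.float32)))
# handle-height / plate-height points
h=box&(z>.056)&(z<.069)
n,l,s,c=cv2.connectedComponentsWithStats(h.astype(np.uint8))
for i in range(1,n):
    if s[i,4]>8:
        q=w[l==i]; print('hi',s[i],np.median(q,0).round(3),cv2.minAreaRect((q[:,:2]*1000).astype(np.float32)),np.median(p["image"][l==i],0))
E
```

```text
[323  96  19  16 237] ((858.5955200195312, -119.67443084716797), (46.94443130493164, 37.384361267089844), 87.55720520019531)
[176 124  19  17 245] ((789.3927612304688, 256.114501953125), (35.62244415283203, 50.18247604370117), 18.87312889099121)
[ 203  129  105  131 8837] ((633.0387573242188, 86.32852172851562), (329.5065002441406, 246.0292205810547), 4.0620903968811035)
[325 163  15  18 214] ((684.9097290039062, -115.18231201171875), (35.99876022338867, 39.23700714111328), 88.05219268798828)
[165 173  22  20 324] ((663.7913208007812, 285.09918212890625), (40.31950378417969, 40.089351654052734), 7.720217227935791)
[339 195  21  20 336] ((591.7036743164062, -153.54177856445312), (50.30256271362305, 47.23924255371094), 84.91714477539062)
hi [322  96  21  15 127] [ 0.865 -0.123  0.061] ((859.9830322265625, -120.88397979736328), (51.09671401977539, 32.432167053222656), 76.9898452758789) [81.  5.  4.]
hi [176 123  19  18 138] [0.798 0.265 0.061] ((790.6529541015625, 261.6554870605469), (30.65741729736328, 50.0633430480957), 43.321414947509766) [64.  3.  3.]
hi [362 130   3  10  23] [ 0.774 -0.197  0.061] ((772.4457397460938, -196.4520721435547), (6.346818447113037, 20.450183868408203), 88.35501861572266) [97. 38. 51.]
hi [165 172  15  16 156] [0.665 0.286 0.058] ((666.1173706054688, 287.1324462890625), (38.85894012451172, 35.72197341918945), 0.10219734907150269) [127. 122. 108.]
hi [339 194  21  21 194] [ 0.596 -0.157  0.06 ] ((592.5084228515625, -153.6133575439453), (50.30256271362305, 48.85507583618164), 84.91714477539062) [86.  4.  3.]
hi [202 205  37   9 181] [0.588 0.164 0.063] ((588.4522705078125, 164.7024688720703), (89.69530487060547, 11.957135200500488), 83.22965240478516) [14. 12. 13.]
hi [267 241  31   6 117] [0.5   0.011 0.059] ((499.4272155761719, 13.567138671875), (9.949614524841309, 73.98033142089844), 4.076261043548584) [125. 125. 112.]
```

View pics/topc.png

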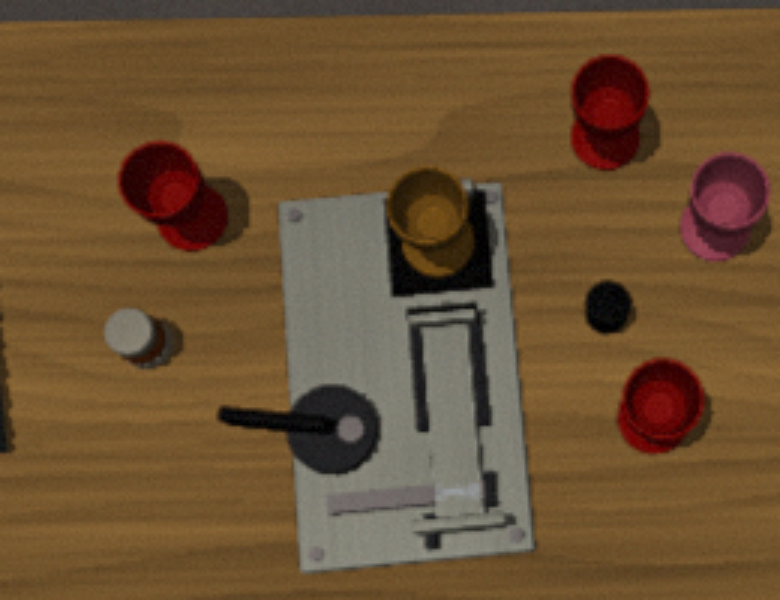

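View pics/scene0.png

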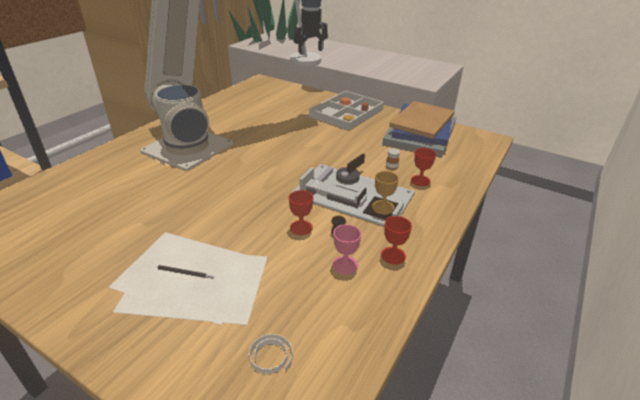

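The top crop (3× scale) shows the brass goblet on its black pad at (432,215), the black handle pointing left from (350,428) to (222,415), and the push plate at (465,523). The jar is at (133,333) and the loupe at (608,306).

Look-alikes in that crop are the red goblets at (165,185), (610,95) and (660,405), and the pink one at (730,195). I choose the brass one on the pad, which the crop confirms. The bench pose I worked out is yaw 4.07° and origin (0.587, 0.019). It puts the goblet at (0.749, 0.031), which matches the measured position. The cam is at about 1.38 rad and the slide at about 6 mm.

I'll shut the fingers and align the tool with the bench first.

Emit:
apply_moves(
  deltas=[
    {"az": -0.136},
    {"az": -0.136},
    {"az": -0.136},
    {"az": -0.136},
  ],
  fingers=-1,
)

```text
invalid input
```

Emit:
apply_moves(
  deltas=[
    {"tx": -0.557, "ty": -0.597},
    {"tx": -0.557, "ty": -0.597},
    {"tx": -0.557, "ty": -0.597},
    {"tx": -0.557, "ty": -0.597},
    {"tx": -0.557, "ty": -0.597},
  ],
)

```text
invalid input
```

```bash
cat >> h.py <<'E'
O=np.array([.5873,.0193,0]);yaw=np.deg2rad(4.07)
B=R.from_euler('z',yaw).as_matrix()
def st():
    s=arm.read_state();M=rot(s["orientation"])
    print(s["clock"],'bench mm',((s["eef_pos"]-O)@B*1000).round(1),'F',(s["wrist_force"]@B).round(1),'toolx_b',(B.T@M[:,0]).round(3),'gap',round(s["finger_gap"],2))
E
python3 -c "
from h import *
st()"
```

```text
0.85 bench mm [-359.5  523.1  200.5] F [-0.5  0.8 -0.6] toolx_b [-0.91   0.414 -0.   ] gap 1.0
```

Emit:
apply_moves(
  deltas=[
    {"tx": 0, "ty": 0, "tz": 0, "ax": 0, "ay": 0, "az": -0.136},
    {"tx": 0, "ty": 0, "tz": 0, "ax": 0, "ay": 0, "az": -0.136},
    {"tx": 0, "ty": 0, "tz": 0, "ax": 0, "ay": 0, "az": -0.136},
    {"tx": 0, "ty": 0, "tz": 0, "ax": 0, "ay": 0, "az": -0.136},
  ],
  fingers=-1,
)

```text
clock: 1.25
eef_pos: [0.1916, 0.5155, 0.2005]
orientation: [-0.0, -0.037, 0.999, 0.0]
wrist_force: [-0.7, -0.7, -0.3]
finger_gap: 0.329
grip_force: 0.0
```

All six keys are needed in each row.

Emit:
apply_moves(
  deltas=[
    {"tx": -0.557, "ty": -0.597, "tz": 0, "ax": 0, "ay": 0, "az": 0},
    {"tx": -0.557, "ty": -0.597, "tz": 0, "ax": 0, "ay": 0, "az": 0},
    {"tx": -0.557, "ty": -0.597, "tz": 0, "ax": 0, "ay": 0, "az": 0},
    {"tx": -0.557, "ty": -0.597, "tz": 0, "ax": 0, "ay": 0, "az": 0},
    {"tx": -0.557, "ty": -0.597, "tz": 0, "ax": 0, "ay": 0, "az": 0},
  ],
)

```text
clock: 1.75
eef_pos: [0.3759, 0.3439, 0.2007]
orientation: [0.0, -0.034, 0.999, 0.0]
wrist_force: [0.0, 1.3, -0.2]
finger_gap: 0.001
grip_force: 0.0
```

```bash
python3 -c "
from h import *
st()"
```

```text
1.75 bench mm [-187.9  338.8  200.7] F [ 0.1  1.3 -0.2] toolx_b [-1.     0.004 -0.   ] gap 0.0
```

Emit:
apply_moves(
  deltas=[
    {"tx": -0.265, "ty": -0.285, "tz": 0, "ax": 0, "ay": 0, "az": 0},
    {"tx": -0.265, "ty": -0.285, "tz": 0, "ax": 0, "ay": 0, "az": 0},
    {"tx": -0.265, "ty": -0.285, "tz": 0, "ax": 0, "ay": 0, "az": 0},
    {"tx": -0.265, "ty": -0.285, "tz": 0, "ax": 0, "ay": 0, "az": 0},
    {"tx": -0.265, "ty": -0.285, "tz": 0, "ax": 0, "ay": 0, "az": 0},
  ],
)

```text
clock: 2.25
eef_pos: [0.5476, 0.1836, 0.2003]
orientation: [0.0, -0.033, 0.999, -0.0]
wrist_force: [-1.0, -0.4, -0.5]
finger_gap: 0.002
grip_force: 0.0
```

Emit:
apply_moves(
  deltas=[
    {"tx": 0, "ty": 0, "tz": 0, "ax": 0, "ay": 0, "az": 0},
    {"tx": 0, "ty": 0, "tz": 0, "ax": 0, "ay": 0, "az": 0},
  ],
)

```text
clock: 2.45
eef_pos: [0.5457, 0.1856, 0.2]
orientation: [-0.0, -0.033, 0.999, 0.0]
wrist_force: [0.2, 0.5, -0.2]
finger_gap: -0.002
grip_force: 0.0
```

```bash
python3 -c "
from h import *
st()
p=arm.snapshot('wrist');save(p,'wr1')
w=cloud(p);h=(w[...,2]>.054)&(w[...,2]<.069)
b=(w-O)@B*1000
h&=(b[...,0]>-60)&(b[...,0]<120)&(b[...,1]>75)&(b[...,1]<200)
q=b[h];print(h.sum(),cv2.minAreaRect(q[:,:2].astype(np.float32)) if h.sum()>5 else '')"
```

```text
2.45 bench mm [-29.6 168.8 200. ] F [ 0.3  0.5 -0.2] toolx_b [-1.     0.004  0.001] gap -0.0
1025 ((11.905224800109863, 144.89498901367188), (90.1014633178711, 13.027948379516602), 79.5959243774414)
```

View pics/wr1.png

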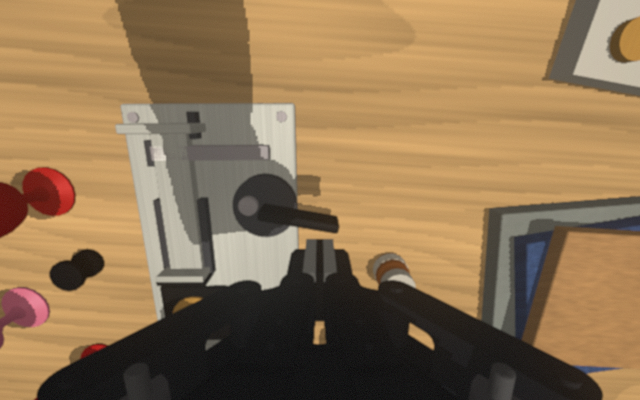

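The wrist view shows the handle at about (300,217), clear of the fingertips at (320,255). It measures 79.6°, which matches the earlier estimate. I'll descend behind it.

Emit:
apply_moves(
  deltas=[
    {"tx": 0, "ty": -0.005, "tz": 0.08, "ax": 0, "ay": 0, "az": 0},
    {"tx": 0, "ty": -0.01, "tz": 0.16, "ax": 0, "ay": 0, "az": 0},
    {"tx": 0, "ty": -0.01, "tz": 0.22, "ax": 0, "ay": 0, "az": 0},
    {"tx": 0, "ty": -0.01, "tz": 0.267, "ax": 0, "ay": 0, "az": 0},
    {"tx": 0, "ty": -0.01, "tz": 0.267, "ax": 0, "ay": 0, "az": 0},
  ],
)

```text
clock: 3.0
eef_pos: [0.5427, 0.1809, 0.0373]
orientation: [-0.003, -0.036, 0.999, -0.0]
wrist_force: [-0.0, 0.3, -0.6]
finger_gap: -0.001
grip_force: 0.0
```

```bash
python3 -c "
from h import *
st()"
```

```text
3.0 bench mm [-33.  164.4  37.3] F [-0.   0.3 -0.6] toolx_b [-1.    -0.001  0.006] gap -0.0
```

Emit:
apply_moves(
  deltas=[
    {"tx": -0.037, "ty": -0.002, "tz": 0, "ax": 0, "ay": 0, "az": 0},
    {"tx": -0.058, "ty": 0, "tz": 0, "ax": 0, "ay": 0, "az": 0},
    {"tx": -0.08, "ty": -0.003, "tz": 0, "ax": 0, "ay": 0, "az": 0},
    {"tx": -0.095, "ty": -0.007, "tz": 0, "ax": 0, "ay": 0, "az": 0},
    {"tx": -0.11, "ty": -0.013, "tz": 0, "ax": 0, "ay": 0, "az": 0},
  ],
)

```text
clock: 3.5
eef_pos: [0.613, 0.1778, 0.0418]
orientation: [0.001, -0.036, 0.999, 0.0]
wrist_force: [-0.9, -0.5, -0.3]
finger_gap: 0.001
grip_force: 0.0
```

```bash
python3 -c "
from h import *
st()"
```

```text
3.5 bench mm [ 36.9 156.3  41.8] F [-0.9 -0.4 -0.3] toolx_b [-1.    -0.001 -0.002] gap 0.0
```

```bash
cat >> h.py <<'E'
def handle():
    for cam in ('top','wrist'):
        p=arm.snapshot(cam);w=cloud(p);b=(w-O)@B*1000
        def f(zl,zh,x0,x1,y0,y1):
            h=(b[...,2]>zl)&(b[...,2]<zh)&(b[...,0]>x0)&(b[...,0]<x1)&(b[...,1]>y0)&(b[...,1]<y1)&(p["image"].max(-1)<(60 if y0>50 else 256))
            n,l,s,c=cv2.connectedComponentsWithStats(h.astype(np.uint8))
            if n>1:
                i=1+s[1:,4].argmax(); return s[i,4],cv2.minAreaRect(b[l==i][:,:2].astype(np.float32))
        print(cam,'handle',f(55,69,-60,130,75,200)); print(cam,'plate',f(53,66,-130,-40,-50,50))
    return p
E
python3 -c "
from h import *
p=handle();save(p,'wr2')
st();p=arm.snapshot('top');save(p,'top2',(180,120,130,130),4)"
```

```text
top handle (np.int32(181), ((11.341124534606934, 144.50250244140625), (86.46353912353516, 12.625151634216309), 79.8143539428711))
top plate (np.int32(130), ((-88.06685638427734, 0.3439750671386719), (73.89942932128906, 9.972286224365234), 89.83065795898438))
wrist handle (np.int32(3385), ((11.81015682220459, 143.23416137695312), (87.13945007324219, 12.591397285461426), 79.29707336425781))
wrist plate (np.int32(61), ((-82.5608139038086, 27.845577239990234), (19.46076202392578, 0.9267638921737671), 89.722900390625))
3.6 bench mm [ 37.2 155.5  41. ] F [-0.2 -0.3 -1.4] toolx_b [-1.     0.    -0.001] gap 0.0
```

View pics/wr2.png

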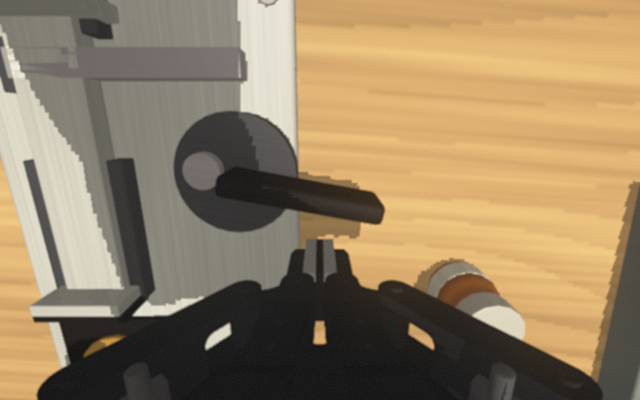

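The handle hasn't moved and the tool now reads as past it, so I'll check where the fingertips really are.

```bash
python3 -c "
from h import *
p=arm.snapshot('wrist');b=(cloud(p)-O)@B*1000
print(((p['position']-O)@B*1000).round(0),(B.T@rot(p['attitude'])).round(2))
for v,u in [(235,320),(242,310),(242,330),(255,310),(270,310),(270,330),(290,300),(180,200),(215,350),(205,372)]: print(v,u,b[v,u].round(1))
p=arm.snapshot('top');b=(cloud(p)-O)@B*1000
c=(b[...,2]>75)&(abs(b[...,0]-37)<200)&(abs(b[...,1]-155)<60)
print(c.sum(), np.nanmin(b[c],0),np.nanmax(b[c],0))
print(arm.read_state()['joints'].round(3))
"
```

```text
[-32. 155. 215.] [[ 0.   -0.96 -0.27]
 [ 1.    0.    0.  ]
 [-0.   -0.27  0.96]]
235 320 [ 54.  155.3   1.7]
242 310 [ 26.  150.3  80.3]
242 330 [ 26.  159.9  80.4]
255 310 [ 25.8 150.8  94.9]
270 310 [ 26.3 151.1 107.5]
270 330 [ 25.8 159.  108.3]
290 300 [ 25.4 148.2 123.2]
180 200 [ 4.3 83.7 37.7]
215 350 [ 17.  170.7  66.1]
205 372 [ 13.2 182.8  60.9]
14466 [-162.97706086   95.01556179   75.00392753] [235.96557212 208.60129605 623.49878674]
[ 0.15   0.486 -0.045  1.039  0.     0.079]
```

View pics/top2.png

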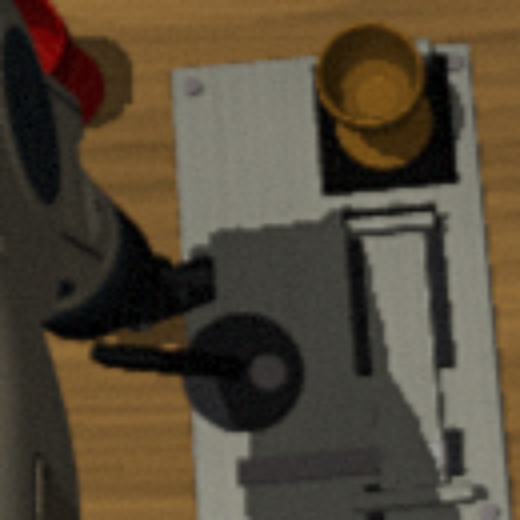

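```bash
python3 -c "
from h import *
p=arm.snapshot('wrist');b=(cloud(p)-O)@B*1000
for u in (312,328):
  for v in range(228,262,3): print(v,u,b[v,u].round(1),p['image'][v,u])
K=p['intrinsics'];s=arm.read_state();c=rot(p['attitude']).T@(s['eef_pos']-p['position']);print('TCP px',K[0,0]*c[0]/-c[2]+K[0,2],-K[1,1]*c[1]/-c[2]+K[1,2])
"
```

```text
228 312 [ 47.7 149.4   1.3] [149 119  79]
231 312 [ 50.3 149.4   0.6] [146 115  75]
234 312 [ 52.7 149.4   0.9] [142 113  75]
237 312 [5.540e+01 1.493e+02 1.000e-01] [140 111  73]
240 312 [ 25.8 151.3  76.6] [96 93 85]
243 312 [ 25.3 151.4  81.5] [96 94 88]
246 312 [ 25.1 151.5  85.4] [94 91 85]
249 312 [ 25.3 151.6  88.2] [95 92 85]
252 312 [ 25.4 151.7  91.3] [96 94 87]
255 312 [ 25.5 151.7  94.1] [95 92 86]
258 312 [ 25.3 151.8  97.4] [96 92 87]
261 312 [ 25.6 151.8  99.7] [96 91 85]
228 328 [ 47.4 161.4   1.9] [148 118  77]
231 328 [ 50.1 161.5   1.1] [146 115  74]
234 328 [ 52.5 161.5   1.3] [150 118  77]
237 328 [ 54.8 161.5   1.7] [228 180 116]
240 328 [ 25.1 159.1  78.4] [104  97  87]
243 328 [ 25.4 159.   81.1] [96 94 86]
246 328 [ 25.2 158.9  85.2] [96 91 85]
249 328 [ 25.2 158.8  88.5] [96 92 85]
252 328 [ 25.4 158.8  91.2] [95 91 84]
255 328 [ 25.1 158.7  94.8] [98 94 86]
258 328 [ 25.8 158.6  96.4] [97 93 87]
261 328 [ 25.3 158.5 100.1] [95 93 86]
TCP px 320.64695103166406 232.09645728056728
```

The visible fingertips end at z ≈ 75 mm, about 35 mm above the reported TCP, so the tool passed over the 64 mm handle. I'll go back and lower by that amount, watching the force.

Emit:
apply_moves(
  deltas=[
    {"tx": 0.06, "ty": 0.007, "tz": 0, "ax": 0, "ay": 0, "az": 0},
    {"tx": 0.11, "ty": 0.013, "tz": 0, "ax": 0, "ay": 0, "az": 0},
    {"tx": 0.11, "ty": 0.013, "tz": 0, "ax": 0, "ay": 0, "az": 0},
    {"tx": 0.11, "ty": 0.013, "tz": 0.02, "ax": 0, "ay": 0, "az": 0},
    {"tx": 0.11, "ty": 0.013, "tz": 0.03, "ax": 0, "ay": 0, "az": 0},
  ],
)

```text
clock: 4.3
eef_pos: [0.5464, 0.1802, 0.0213]
orientation: [0.0, -0.036, 0.999, 0.0]
wrist_force: [-0.8, 0.8, -0.0]
finger_gap: -0.002
grip_force: 0.0
```

```bash
cat >> h.py <<'E'
def tip():
    p=arm.snapshot('wrist');b=(cloud(p)-O)@B*1000;s=arm.read_state();t=(s['eef_pos']-O)@B*1000
    m=(abs(b[...,0]-t[0])<25)&(abs(b[...,1]-t[1])<12)&(b[...,2]>t[2]-12)
    m[:205]=0;m[300:]=0
    q=b[m];print('tip lowest z',np.percentile(q[:,2],1).round(1) if len(q) else None,'x',np.median(q[:,0]).round(1))
    return p
E
python3 -c "
from h import *
st();p=tip();save(p,'wr3')"
```

```text
4.3 bench mm [-29.3 163.4  21.3] F [-0.7  0.9 -0. ] toolx_b [-1. -0. -0.] gap -0.0
tip lowest z 58.4 x -39.9
```

View pics/wr3.png

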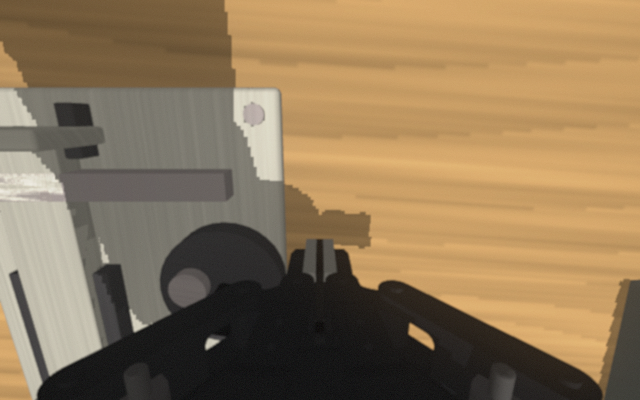

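Tip height is about 58 mm at a reading of 21, which confirms the 37 mm offset. The fingers are at (320,250), on the robot side of the handle. I'll lower to a tip height of about 40 mm, then push.

Emit:
apply_moves(
  deltas=[
    {"tx": 0, "ty": 0, "tz": 0.015, "ax": 0, "ay": 0, "az": 0},
    {"tx": 0, "ty": 0, "tz": 0.03, "ax": 0, "ay": 0, "az": 0},
    {"tx": 0, "ty": 0, "tz": 0.03, "ax": 0, "ay": 0, "az": 0},
  ],
)

```text
clock: 4.65
eef_pos: [0.5453, 0.1799, 0.0025]
orientation: [-0.001, -0.036, 0.999, -0.0]
wrist_force: [-0.6, 0.1, -0.5]
finger_gap: -0.002
grip_force: 0.0
```

Emit:
apply_moves(
  deltas=[
    {"tx": -0.025, "ty": 0, "tz": 0, "ax": 0, "ay": 0, "az": 0},
    {"tx": -0.037, "ty": -0.002, "tz": 0, "ax": 0, "ay": 0, "az": 0},
    {"tx": -0.048, "ty": -0.001, "tz": 0, "ax": 0, "ay": 0, "az": 0},
    {"tx": -0.058, "ty": 0, "tz": 0, "ax": 0, "ay": 0, "az": 0},
    {"tx": -0.068, "ty": -0.001, "tz": 0, "ax": 0, "ay": 0, "az": 0},
  ],
)

```text
clock: 5.15
eef_pos: [0.5853, 0.1821, 0.0038]
orientation: [-0.002, -0.036, 0.999, -0.0]
wrist_force: [-6.3, -1.7, 1.9]
finger_gap: 0.001
grip_force: 2.6
```

```bash
python3 -c "
from h import *
st();handle()"
```

```text
5.15 bench mm [  9.5 162.5   3.8] F [-6.4 -1.3  1.9] toolx_b [-1.    -0.     0.003] gap 0.0
top handle (np.int32(30), ((9.310312271118164, 109.23269653320312), (18.251028060913086, 11.750182151794434), 70.10059356689453))
top plate (np.int32(129), ((-87.90348052978516, 0.4593315124511719), (74.11933898925781, 10.206357955932617), 89.97406768798828))
wrist handle (np.int32(1909), ((13.812780380249023, 120.07839965820312), (43.48528289794922, 12.885122299194336), 69.89815521240234))
wrist plate None
```

Contact is made: 6 N and the handle now at 70°. I'll continue round the arc.

Emit:
apply_moves(
  deltas=[
    {"tx": -0.013, "ty": -0.002, "tz": 0, "ax": 0, "ay": 0, "az": 0},
    {"tx": -0.027, "ty": -0.006, "tz": 0, "ax": 0, "ay": 0, "az": 0},
    {"tx": -0.042, "ty": -0.013, "tz": 0, "ax": 0, "ay": 0, "az": 0},
    {"tx": -0.057, "ty": -0.022, "tz": 0, "ax": 0, "ay": 0, "az": 0},
    {"tx": -0.07, "ty": -0.033, "tz": 0, "ax": 0, "ay": 0, "az": 0},
  ],
)

```text
clock: 5.75
eef_pos: [0.6285, 0.1662, 0.0037]
orientation: [-0.002, -0.036, 0.999, 0.0]
wrist_force: [-8.4, 1.7, 0.4]
finger_gap: -0.003
grip_force: 3.0
```

```bash
python3 -c "
from h import *
st();handle()"
```

```text
5.75 bench mm [ 51.5 143.6   3.7] F [-8.2  2.3  0.4] toolx_b [-1.    -0.001  0.003] gap -0.0
top handle (np.int32(74), ((28.586685180664062, 103.6720962524414), (36.40109634399414, 11.829700469970703), 32.35875701904297))
top plate (np.int32(130), ((-88.09394073486328, 0.549346923828125), (74.02830505371094, 9.967103004455566), 89.96256256103516))
wrist handle (np.int32(3794), ((35.71929931640625, 107.04344177246094), (50.601905822753906, 12.242297172546387), 32.744232177734375))
wrist plate None
```

Emit:
apply_moves(
  deltas=[
    {"tx": -0.01, "ty": -0.01, "tz": 0, "ax": 0, "ay": 0, "az": 0},
    {"tx": -0.018, "ty": -0.02, "tz": 0, "ax": 0, "ay": 0, "az": 0},
    {"tx": -0.024, "ty": -0.03, "tz": 0, "ax": 0, "ay": 0, "az": 0},
    {"tx": -0.03, "ty": -0.043, "tz": 0, "ax": 0, "ay": 0, "az": 0},
    {"tx": -0.035, "ty": -0.058, "tz": 0, "ax": 0, "ay": 0, "az": 0},
  ],
)

```text
clock: 6.35
eef_pos: [0.6526, 0.1337, 0.0042]
orientation: [-0.001, -0.036, 0.999, 0.001]
wrist_force: [-5.4, 4.4, 0.7]
finger_gap: -0.003
grip_force: 2.7
```

```bash
python3 -c "
from h import *
st();handle()"
```

```text
6.35 bench mm [ 73.2 109.5   4.2] F [-5.1  4.8  0.7] toolx_b [-1.    -0.002  0.001] gap -0.0
top handle (np.int32(102), ((43.43436050415039, 87.5272216796875), (55.019378662109375, 14.07898235321045), 7.589073657989502))
top plate (np.int32(131), ((-88.04032897949219, 0.4325103759765625), (10.214803695678711, 73.7840576171875), 0.2205708622932434))
wrist handle (np.int32(4438), ((46.54045104980469, 89.55389404296875), (59.78476333618164, 18.515884399414062), 2.665640354156494))
wrist plate None
```

Emit:
apply_moves(
  deltas=[
    {"tx": 0, "ty": -0.008, "tz": 0, "ax": 0, "ay": 0, "az": 0},
    {"tx": 0, "ty": -0.013, "tz": 0, "ax": 0, "ay": 0, "az": 0},
    {"tx": 0, "ty": -0.013, "tz": 0, "ax": 0, "ay": 0, "az": 0},
    {"tx": 0, "ty": 0.01, "tz": 0, "ax": 0, "ay": 0, "az": 0},
    {"tx": 0, "ty": 0.03, "tz": 0, "ax": 0, "ay": 0, "az": 0},
  ],
)

```text
clock: 6.95
eef_pos: [0.6523, 0.1512, 0.0045]
orientation: [0.0, -0.035, 0.999, -0.0]
wrist_force: [-0.6, -0.0, 0.3]
finger_gap: 0.001
grip_force: 0.0
```

Emit:
apply_moves(
  deltas=[
    {"tx": 0, "ty": 0, "tz": 0, "ax": 0, "ay": 0, "az": 0},
    {"tx": 0, "ty": 0, "tz": -0.07, "ax": 0, "ay": 0, "az": 0},
    {"tx": 0, "ty": 0, "tz": -0.14, "ax": 0, "ay": 0, "az": 0},
    {"tx": 0, "ty": 0, "tz": -0.2, "ax": 0, "ay": 0, "az": 0},
    {"tx": 0, "ty": 0, "tz": -0.2, "ax": 0, "ay": 0, "az": 0},
  ],
)

```text
clock: 7.45
eef_pos: [0.6545, 0.151, 0.1302]
orientation: [0.004, -0.036, 0.999, 0.0]
wrist_force: [0.2, -0.5, -0.5]
finger_gap: 0.003
grip_force: 0.0
```

```bash
python3 -c "
from h import *
st();handle()"
```

```text
7.45 bench mm [ 76.4 126.6 130.2] F [ 0.2 -0.5 -0.5] toolx_b [-1.    -0.001 -0.009] gap 0.0
top handle (np.int32(164), ((59.77244186401367, 80.7436752319336), (10.718300819396973, 87.89405822753906), 86.3054428100586))
top plate (np.int32(127), ((-88.02481079101562, 0.5171356201171875), (9.861006736755371, 74.13158416748047), 0.2577851414680481))
wrist handle (np.int32(1623), ((60.99122619628906, 81.35789489746094), (12.453190803527832, 88.28134155273438), 86.87590026855469))
wrist plate None
```

The handle is at −3.4°, so it is in line. Next I'll move behind the push plate.

Emit:
apply_moves(
  deltas=[
    {"tx": 0.343, "ty": -0.21, "tz": 0, "ax": 0, "ay": 0, "az": 0},
    {"tx": 0.343, "ty": -0.21, "tz": 0, "ax": 0, "ay": 0, "az": 0},
    {"tx": 0.343, "ty": -0.21, "tz": 0, "ax": 0, "ay": 0, "az": 0},
    {"tx": 0.343, "ty": -0.21, "tz": 0, "ax": 0, "ay": 0, "az": 0},
    {"tx": 0.343, "ty": -0.21, "tz": 0, "ax": 0, "ay": 0, "az": 0},
  ],
)

```text
clock: 8.05
eef_pos: [0.4527, 0.0094, 0.1228]
orientation: [-0.001, -0.036, 0.999, 0.0]
wrist_force: [-0.1, -0.5, 0.6]
finger_gap: -0.0
grip_force: 0.0
```

Emit:
apply_moves(
  deltas=[
    {"tx": 0, "ty": 0, "tz": 0, "ax": 0, "ay": 0, "az": 0},
    {"tx": 0, "ty": 0, "tz": 0, "ax": 0, "ay": 0, "az": 0},
  ],
)

```text
clock: 8.25
eef_pos: [0.4551, 0.0098, 0.1237]
orientation: [-0.0, -0.035, 0.999, 0.0]
wrist_force: [0.9, 0.5, -0.0]
finger_gap: 0.005
grip_force: 0.0
```

```bash
python3 -c "
from h import *
st();handle();tip()"
```

```text
8.25 bench mm [-1.325e+02 -1.000e-01  1.237e+02] F [ 1.   0.5 -0. ] toolx_b [-1.     0.001  0.001] gap 0.0
top handle (np.int32(163), ((60.26377868652344, 80.66016387939453), (10.646379470825195, 87.03976440429688), 86.04901123046875))
top plate None
wrist handle None
wrist plate (np.int32(275), ((-87.9693832397461, 24.705387115478516), (25.79279899597168, 10.27906608581543), 88.39018249511719))
tip lowest z 160.7 x -141.8
```

Emit:
apply_moves(
  deltas=[
    {"tx": 0, "ty": 0, "tz": 0.07, "ax": 0, "ay": 0, "az": 0},
    {"tx": 0, "ty": 0, "tz": 0.14, "ax": 0, "ay": 0, "az": 0},
    {"tx": 0, "ty": 0, "tz": 0.18, "ax": 0, "ay": 0, "az": 0},
    {"tx": 0, "ty": 0, "tz": 0.205, "ax": 0, "ay": 0, "az": 0},
    {"tx": 0, "ty": 0, "tz": 0.205, "ax": 0, "ay": 0, "az": 0},
  ],
)

```text
clock: 8.9
eef_pos: [0.4549, 0.0109, -0.0011]
orientation: [-0.002, -0.036, 0.999, 0.0]
wrist_force: [-1.0, -0.2, 0.5]
finger_gap: 0.004
grip_force: 0.0
```

Emit:
apply_moves(
  deltas=[
    {"tx": -0.02, "ty": 0, "tz": 0, "ax": 0, "ay": 0, "az": 0},
    {"tx": -0.035, "ty": 0, "tz": 0, "ax": 0, "ay": 0, "az": 0},
    {"tx": -0.05, "ty": 0, "tz": 0, "ax": 0, "ay": 0, "az": 0},
    {"tx": -0.06, "ty": 0, "tz": 0, "ax": 0, "ay": 0, "az": 0},
    {"tx": -0.06, "ty": 0, "tz": 0, "ax": 0, "ay": 0, "az": 0},
  ],
)

```text
clock: 9.4
eef_pos: [0.493, 0.0127, 0.0015]
orientation: [0.001, -0.036, 0.999, -0.0]
wrist_force: [-0.3, 0.1, -0.5]
finger_gap: -0.002
grip_force: 0.0
```

```bash
python3 -c "
from h import *
st();handle();tip()"
```

```text
9.4 bench mm [-94.5   0.2   1.5] F [-0.2  0.2 -0.5] toolx_b [-1.    -0.001 -0.001] gap -0.0
top handle (np.int32(126), ((68.9408187866211, 79.87062072753906), (10.65823745727539, 69.43148803710938), 85.76663970947266))
top plate (np.int32(1), ((-75.69187927246094, -37.40675735473633), (0.0, 0.0), 0.0))
wrist handle None
wrist plate (np.int32(784), ((-103.40204620361328, -0.5600290298461914), (27.24147605895996, 5.701077461242676), 89.56780242919922))
tip lowest z 7.3 x -105.9
```

Emit:
apply_moves(
  deltas=[
    {"tx": -0.01, "ty": 0, "tz": 0, "ax": 0, "ay": 0, "az": 0},
    {"tx": -0.018, "ty": 0, "tz": 0, "ax": 0, "ay": 0, "az": 0},
    {"tx": -0.026, "ty": 0, "tz": 0, "ax": 0, "ay": 0, "az": 0},
  ],
)

```text
clock: 9.85
eef_pos: [0.5074, 0.0139, 0.0013]
orientation: [-0.0, -0.036, 0.999, 0.0]
wrist_force: [-3.4, 0.9, 1.4]
finger_gap: 0.002
grip_force: 1.9
```

```bash
python3 -c "
from h import *
st();p=arm.snapshot('wrist');save(p,'wr4');b=(cloud(p)-O)@B*1000
m=(b[...,2]>55)&(b[...,2]<64)&(abs(b[...,1])>18)&(abs(b[...,1])<45)&(b[...,0]>-120)&(b[...,0]<-30)
print(m.sum(),np.percentile(b[m],[2,50,98],axis=0).round(1) if m.any() else '')
p=arm.snapshot('scene');b=(cloud(p)-O)@B*1000
m=(b[...,2]>50)&(b[...,2]<66)&(abs(b[...,1])<45)&(b[...,0]>-110)&(b[...,0]<-40)&(b[...,1]<-16)
print(m.sum(),np.percentile(b[m],[2,50,98],axis=0).round(1) if m.any() else '')"
```

```text
9.85 bench mm [-80.1   0.3   1.3] F [-3.4  1.1  1.4] toolx_b [-1. -0.  0.] gap 0.0
0 
28 [[-65.6 -39.3  51. ]
 [-59.5 -27.9  57.5]
 [-55.5 -19.1  60.6]]
```

View pics/wr4.png

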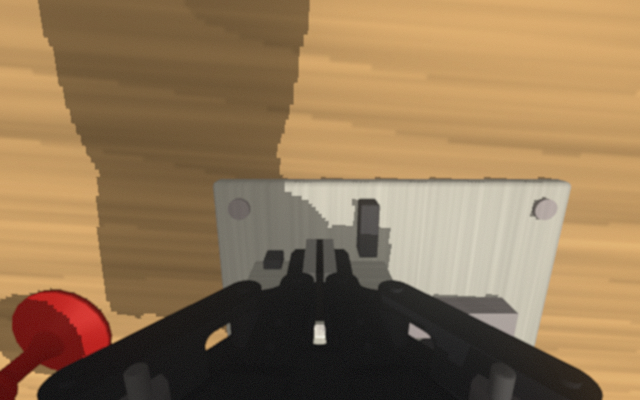

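The plate is being pushed with 3.4 N, with the fingers at (320,260) touching its rear. The slide is at about 30 mm, so I'll go on gently to the stop.

Emit:
apply_moves(
  deltas=[
    {"tx": -0.004, "ty": 0, "tz": 0, "ax": 0, "ay": 0, "az": 0},
    {"tx": -0.007, "ty": 0, "tz": 0, "ax": 0, "ay": 0, "az": 0},
    {"tx": -0.01, "ty": 0, "tz": 0, "ax": 0, "ay": 0, "az": 0},
  ],
)

```text
clock: 10.25
eef_pos: [0.5125, 0.0141, 0.0012]
orientation: [-0.001, -0.036, 0.999, -0.0]
wrist_force: [-7.5, -1.2, 3.8]
finger_gap: -0.002
grip_force: 3.4
```

```bash
python3 -c "
from h import *
st()"
```

```text
10.25 bench mm [-75.    0.1   1.2] F [-7.6 -0.7  3.8] toolx_b [-1.    -0.     0.002] gap -0.0
```

Emit:
apply_moves(
  deltas=[
    {"tx": -0.003, "ty": 0, "tz": 0, "ax": 0, "ay": 0, "az": 0},
    {"tx": -0.003, "ty": 0, "tz": 0, "ax": 0, "ay": 0, "az": 0},
  ],
)

```text
clock: 10.45
eef_pos: [0.5127, 0.0142, 0.0011]
orientation: [-0.002, -0.036, 0.999, -0.0]
wrist_force: [-14.3, -1.6, 9.6]
finger_gap: 0.006
grip_force: 6.5
```

Emit:
apply_moves(
  deltas=[
    {"tx": -0.003, "ty": 0, "tz": 0, "ax": 0, "ay": 0, "az": 0},
    {"tx": -0.003, "ty": 0, "tz": 0, "ax": 0, "ay": 0, "az": 0},
  ],
)

```text
clock: 10.65
eef_pos: [0.5126, 0.0142, 0.001]
orientation: [-0.004, -0.035, 0.999, -0.0]
wrist_force: [-20.0, -3.3, 16.2]
finger_gap: -0.002
grip_force: 10.6
```

Position has stopped changing at −75 mm while the force rises to 20 N. That is the hard stop, exactly at the predicted home position. Now I'll retreat and lift.

Emit:
apply_moves(
  deltas=[
    {"tx": 0.02, "ty": 0, "tz": 0, "ax": 0, "ay": 0, "az": 0},
    {"tx": 0.06, "ty": 0, "tz": 0, "ax": 0, "ay": 0, "az": 0},
    {"tx": 0.08, "ty": 0, "tz": -0.05, "ax": 0, "ay": 0, "az": 0},
    {"tx": 0.1, "ty": 0, "tz": -0.12, "ax": 0, "ay": 0, "az": 0},
    {"tx": 0.12, "ty": 0, "tz": -0.2, "ax": 0, "ay": 0, "az": 0},
  ],
)

```text
clock: 11.15
eef_pos: [0.4442, 0.0094, 0.1221]
orientation: [-0.0, -0.036, 0.999, 0.0]
wrist_force: [1.5, -0.3, 0.3]
finger_gap: -0.001
grip_force: 0.0
```

Emit:
apply_moves(
  deltas=[
    {"tx": 0.03, "ty": 0.06, "tz": -0.08, "ax": 0, "ay": 0, "az": 0},
    {"tx": 0.03, "ty": 0.14, "tz": -0.1, "ax": 0, "ay": 0, "az": 0},
    {"tx": 0.03, "ty": 0.22, "tz": -0.1, "ax": 0, "ay": 0, "az": 0},
    {"tx": 0.03, "ty": 0.3, "tz": -0.1, "ax": 0, "ay": 0, "az": 0},
    {"tx": 0.03, "ty": 0.3, "tz": -0.1, "ax": 0, "ay": 0, "az": 0},
  ],
)

```text
clock: 11.65
eef_pos: [0.4139, 0.1921, 0.1818]
orientation: [0.001, -0.038, 0.999, 0.001]
wrist_force: [0.2, -0.8, 0.1]
finger_gap: 0.003
grip_force: 0.0
```

```bash
python3 -c "
from h import *
st();handle();p=arm.snapshot('top');save(p,'topf',(130,70,260,200),3);w=cloud(p)
for n in ['goblet','jar','loupe','pen']:
  for r in arm.regions_of(n,p)[:4]: print(n,round(r['conf'],2),np.nanmedian(w[r['pixels']],0).round(3))"
```

```text
11.65 bench mm [-160.7  184.7  181.8] F [ 0.1 -0.8  0.1] toolx_b [-1.    -0.006 -0.002] gap 0.0
top handle (np.int32(162), ((60.19936752319336, 80.81266784667969), (10.490291595458984, 88.85533142089844), 86.45947265625))
top plate (np.int32(129), ((-58.54041290283203, 0.39145660400390625), (74.02339935302734, 10.155866622924805), 89.89501190185547))
wrist handle None
wrist plate (np.int32(790), ((-58.74955749511719, 0.18380355834960938), (76.51448059082031, 10.805207252502441), 89.83102416992188))
goblet 0.87 [ 0.854 -0.12   0.062]
goblet 0.84 [0.783 0.254 0.062]
goblet 0.63 [0.754 0.032 0.079]
goblet 0.6 [ 0.764 -0.217  0.06 ]
jar 0.84 [0.662 0.28  0.055]
loupe 0.68 [ 0.681 -0.115  0.043]
pen 0.64 [ 0.44  -0.448  0.009]
```

View pics/topf.png

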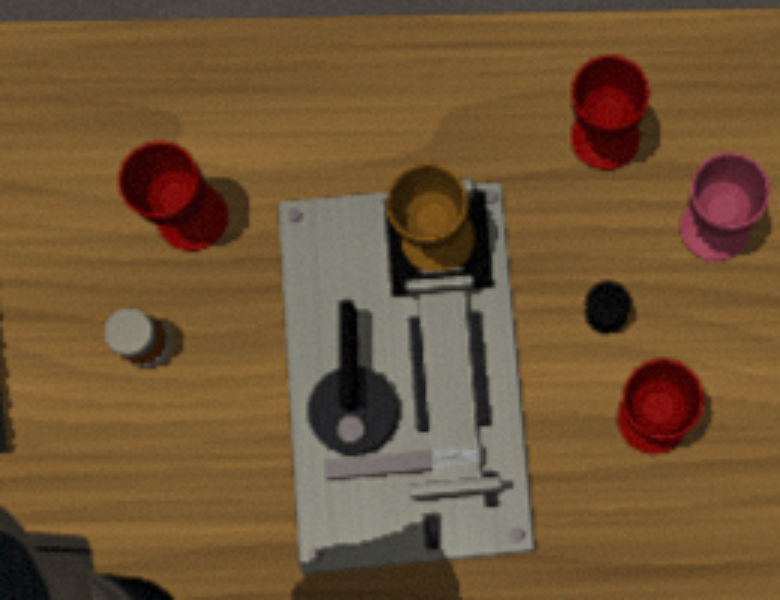

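The top view shows the handle in line (350,300–405), the plate at (460,488) and the jaw at (438,284). The plate travelled about 29.4 mm to x −58.6, which is home. The brass goblet at (428,205) is standing, within about 3 mm of its start. The jar, loupe and pen are unmoved and the arm is clear, so I'm handing in.

```bash
python3 -c "
from cell import arm
print(arm.job_done())"
```

```text
the job is handed in; nothing more can be done
None
```

I handed the job in, though the hand-in gave no pass or fail verdict: the handle points straight forward to within about 4°, the slide is hard against its home stop, the goblet is upright within about 3 mm of its start, the jar, loupe and pen show no shift beyond measuring scatter, and the arm is clear.

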